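Nest the processor bowls and mesh the grating disc

TASK

Set up the food processor on the worktop: put the medium bowl right down inside the machine's own bowl, then the small bowl right down inside the medium one. Then set the grating disc over the drive spindle, turned so that its cross-shaped socket meshes, slide it fully home so that the spring collar is pushed all the way down, and finish while holding: the program ends with the gripper still on the disc, keeping it pressed down. Leave the pepper grinder, the oil bottle and the salt bowl where they stand.

Things in the scene. Friction and masses are not known exactly. Their poses are not given: they have to be found in the camera images.
- bowl_floor (a point): Centre of the inner floor of the fixed food processor's own bowl, 54 mm above the worktop; z up. Round grey base 176 mm across, 50 mm high; on it a white bowl, inner diameter 144 mm, outer 151 mm, rim 76 mm above this point. In its centre rises a 24 mm shaft, with a 26 mm wide black spring collar from 56 to 78 mm above this point, then the spindle.
- spindle_top (a point): On the steel drive spindle's axis at its ribs' top, 90 mm above the bowl floor. Cross-shaped: ribs along this point's x and y, 5 mm thick, 24 mm tip to tip, narrower in the top 3 mm; a round 6 mm thick nose with tapered tip stands 6 mm higher. Its angle differs from run to run and it is stiff to turn (0.5 N m): turn the disc to match it.
- collar (a joint): Black spring collar round the spindle, on which the disc's hub lands: 0 = up (its flat top 12 mm below the ribs' top), 0.008 m = pushed all the way down (20 mm below the ribs' top). It needs 3 N to start and 8 N to be fully down, and springs back up when let go.
- medium_bowl_center (a point): Loose white round medium bowl, 0.16 kg, upright; its centre, 38 mm above its underside; z up. Outer diameter 137 mm, inner 130, 76 mm high, floor 4 mm. An open tube stands in its middle, outer diameter 39 mm, inner 33, top 22 mm above this point: can be gripped across it from above; it slips over spindle and collar. 3.5 mm clearance all round in the machine's bowl.
- small_bowl_center (a point): Loose white round small bowl, 0.14 kg, upright; its centre, 38 mm above its underside; z up. Outer diameter 123 mm, inner 116, 76 mm high, floor 4 mm. Tube in its middle, outer diameter 52 mm, inner 46, top 22 mm above this point: can be gripped across it from above; it slips over the medium bowl's tube. 3.5 mm clearance all round; nested, 4 mm higher than the medium.
- disc_center (a point): Grating disc, loose, 0.15 kg, standing on its black hub; its centre, on the axis 36 mm above the underside (72 mm high in all). Hub 38 mm across up to 34 mm; steel disc 104 mm across at 18 to 21.5 mm; above the hub, from 34 to 72 mm, a bar-shaped grip knob, 14 mm thick along this point's x (grip across this), 36 mm long along y. Socket: see grating_disc.
- grating_disc: The same disc; origin at the centre of its underside, axes as disc_center. In the underside a cross-shaped socket, 30 mm deep: slots along x and y (along and across the knob), 8 mm wide, 27 mm end to end, so it meshes at every quarter turn. Fully home, the underside is 20 mm below the spindle ribs' top; unmeshed it stops on top of the ribs.
- pepper_grinder: Small glass pepper grinder with black cap, 43 mm across, 112 mm high; origin under its base. Bystander.
- oil_bottle: Pale square bottle with black cap, 42 mm wide, 170 mm high; origin under its base. Bystander.
- salt_bowl: Small beige bowl of salt, 110 mm across, 51 mm high; origin under its base. Bystander.

How it is judged:
By the outcome, as a careful person would: the job done as asked, in the order asked, and still so for the second after the job is handed in, while the arm keeps its last pose, push and grip.
It also fails if it takes over 67 s, if anything falls off the work surface, if the arm or the gripper's body presses on something with over 40 N, if the wrist force passes 120 N, or if a joint passes its speed limit or range.

ROBOT

A 7-joint arm with a two-finger parallel gripper is mounted at the origin on a cart in front of the work surface, level with it; the furniture and walls round the work are solid. World frame = base frame: x ahead of the robot, y to its left, z up, the work surface at z = 0. Lengths are in m, angles in rad, forces in N, time in s.
With the tool pointing down it reaches from about 0.425 to 0.925 m from the base axis. Payload 6.8 kg.
Tool frame: the origin (TCP) lies on the front face of the gripper's body, between the roots of the fingers; the fingertips stand 80 mm ahead of it and the grasp point (between the pads) lies 61 mm ahead of it (r.grip_depth is the distance from the TCP to the grasp point, in m); z points along the fingers, y is the line along which they close (so a half turn about z gives the same grasp; the last joint's range is limited). The gripper opens to 88 mm and grips with 3 to 60 N. Pads are 20 mm wide; open, the fingers measure 115 mm over their backs; the gripper's body (75 mm by 178 mm) begins 61 mm behind the grasp point.
Start: joints at [-1.216, 0.477, 0.022, 1.555, -0.011, 1.109, -0.083], TCP at [0.301, 0.604, 0.303] pointing down, gripper open.
Joint ranges: [-2.96, 2.96], [-0.34, 2.1], [-1.41, 1.46], [0.24, 2.44], [-1.37, 4.51], [0.17, 1.92], [-2.96, 2.96]. Speed limits (rad/s): [2.39, 2.39, 3.14, 3.14, 3.14, 3.14, 3.14].

INTERFACE

Orientations are given as a rotation vector (axis times angle).
In Python, from bench import r gives the robot as it stands.
- The arm moves only by the shell command python3 -m handwheel 'ROWS' [FORCE]. ROWS is a JSON object of lists of equal length, an entry for each row: "delta_pos": the shift along the tool's x, y, z in mm, a list of three; "delta_rot": the turn, a rotation vector about the tool's x, y, z in rad, a list of three; "gripper": the finger opening in mm, from 0 to 87.8. In form: {"delta_pos": [[x, y, z], ...], "delta_rot": [[ax, ay, az], ...], "gripper": [gripper, ...]}. A call has 1 to 10 rows; each row is the pose to reach, as a shift and turn from the pose commanded when the call began, along the tool's axes at that moment; what a row does not reach only later rows make up. A row lasts 1/8 s, in which the tool goes at most 62.5 mm and 10.7 degrees, less where a joint would pass 70% of its speed; a pose out of reach is approached as far as the arm can. A call with a gripper value outside its range is refused whole. The fingers move at their own pace and stop on an object; FORCE is the grip in N (left out, the last holds). Time passes only in rows, so rows that repeat a pose let the fingers close. It gives the time, the measured TCP pose, the force, the opening and the grip force at its end, in the units of the state.
- r.get_obs(): the state, without advancing time (a new reading comes with each control period).
- r.snapshot(name): name is "side" or "top" or "wrist"; returns a dict with "image" (400x640x3 uint8, red, green, blue), "fx", "fy", "cx", "cy" (pixels), "position" and "orientation" of the camera in the world. Camera axes: x right, y down, z forward; pixel columns grow to the right and rows downward; lengths in m; the calibration is good to about 2 mm. A picture is of the moment at which its call begins. There is no depth.
- r.job_done(): hands the job in; it is judged then, once.
The state is a dict: "clock": time; "qpos": joint angles; "joint_velocities": joint speeds; "joint_torque": joint torques, N m; "position": TCP position; "tcp_rot": TCP orientation; "force": force on the tool from outside, world axes, zero at the start; "moment": the same for the moment, N m; "width": finger opening in m; "gripper_force": force on a finger pad.
Only numpy, scipy, OpenCV 4.12 (cv2) and the standard library are available. Lean on these libraries where they do the work, as an engineer would, in place of code of your own. Each camera call takes 0.05 s, during which the arm holds its last target. There are 200 camera calls.

## Working session

There is one attempt and no reset: what is moved stays moved. The work goes in short steps, Python scripts to look and compute and a shell command to move; the robot and the scene stay as the last step left them, time stands still between calls to the robot, and variables do not carry over. Pictures are saved under pics/ and viewed, at most 10 in all, crops included, and the job is handed in when it is done.

```bash
mkdir -p pics; ls
python3 - <<'E'
from bench import r
import cv2,numpy as np
o=r.get_obs();print({k:np.round(v,3).tolist() for k,v in o.items()})
for n in ["top","side"]:
    s=r.snapshot(n);cv2.imwrite(f"pics/{n}0.png",s["image"][:,:,::-1])
    print(n,[np.round(s[k],4).tolist() for k in ("fx","fy","cx","cy","position","orientation")])
E
```

```text
pics
{'clock': 0.0, 'qpos': [-1.216, 0.478, 0.022, 1.556, -0.011, 1.109, -0.083], 'joint_velocities': [0.0, 0.001, 0.001, -0.001, 0.001, -0.0, -0.0], 'joint_torque': [-0.001, -58.286, 1.534, -27.262, -0.054, 0.017, 0.0], 'position': [0.301, 0.604, 0.302], 'tcp_rot': [-0.72, -3.058, 0.003], 'force': [0.237, 0.143, 0.109], 'moment': [0.012, -0.001, 0.01], 'gripper_force': 0.0, 'width': 0.088}
top [421.9111, 421.9111, 323.7787, 201.0849, [0.4084, -0.0468, 0.9462], [-2.0919, 2.1565, -0.1538]]
side [437.7291, 437.7291, 320.4336, 202.3526, [0.4948, 0.6913, 0.7975], [-0.1407, 2.8383, -1.2301]]
```

View pics/top0.png

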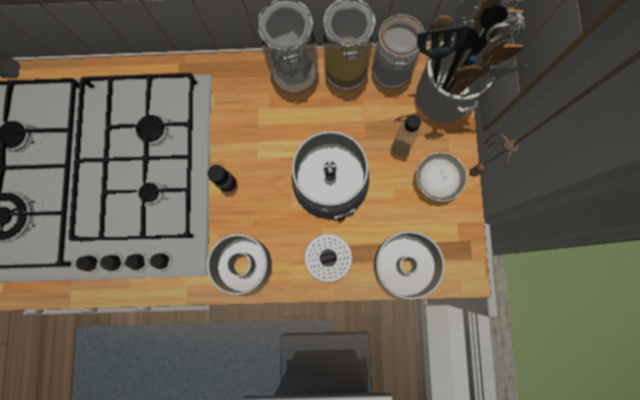

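View pics/side0.png

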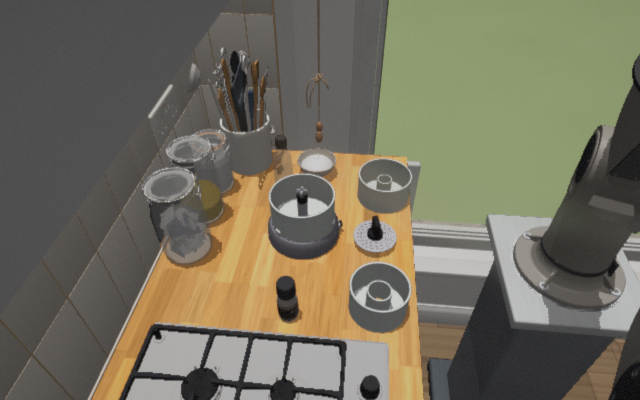

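The top view shows the small bowl near (239,265), the medium bowl near (408,265), the disc near (328,258) and the machine near (331,172). The bystanders are the grinder (222,178), the bottle (406,135) and the salt bowl (440,177). I'll enlarge it.

Run:
```python
import cv2
a=cv2.imread("pics/top0.png")[120:310,200:460]
cv2.imwrite("pics/c1.png",cv2.resize(a,None,fx=3,fy=3,interpolation=cv2.INTER_CUBIC))
a=cv2.imread("pics/side0.png")[150:340,240:440]
cv2.imwrite("pics/c2.png",cv2.resize(a,None,fx=3,fy=3,interpolation=cv2.INTER_CUBIC))
```

```text
(no output)
```

View pics/c1.png

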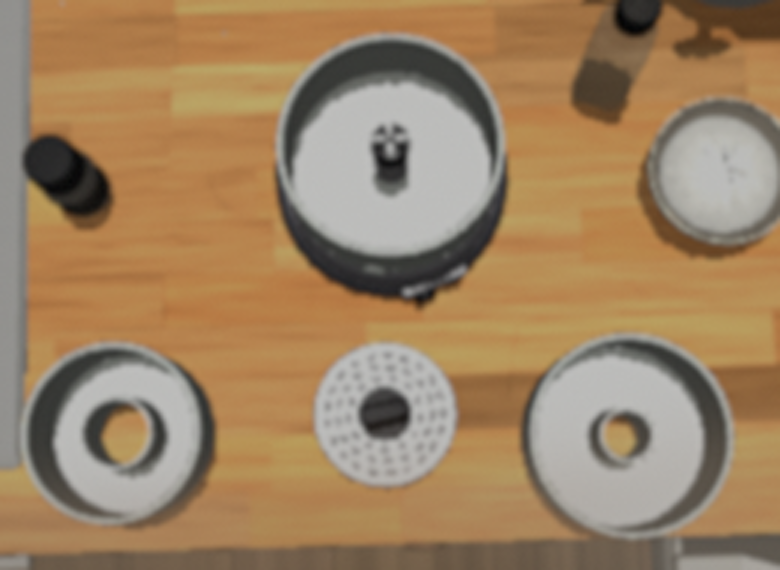

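View pics/c2.png

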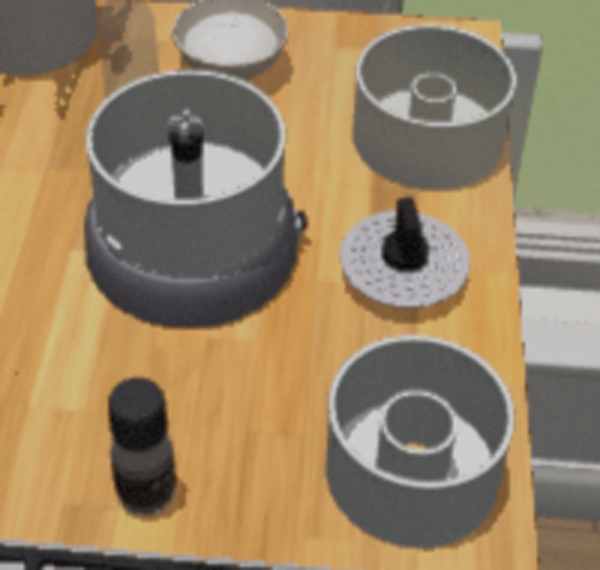

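The crops show clear rims. I'll fit each circle, with known size and height, to the box edges I read off: top crop machine 277–505/35–258, small 22–203/342–524, medium 525–730/334–538, disc 314–457/342–488. The side crop edges go in the same fit.

```bash
cat > h.py <<'E'
import numpy as np
from scipy.spatial.transform import Rotation as R
from scipy.optimize import least_squares
def proj(s,P):
    q=(np.asarray(P)-s["position"])@R.from_rotvec(s["orientation"]).as_matrix()
    return np.c_[s["fx"]*q[:,0]/q[:,2]+s["cx"],s["fy"]*q[:,1]/q[:,2]+s["cy"]]
def ray(s,u,v,z):
    d=R.from_rotvec(s["orientation"]).apply([(u-s["cx"])/s["fx"],(v-s["cy"])/s["fy"],1])
    p=np.asarray(s["position"]);return p+d*(z-p[2])/d[2]
def circ(x,y,z,rad):
    t=np.linspace(0,2*np.pi,181);return np.c_[x+rad*np.cos(t),y+rad*np.sin(t),0*t+z]
def bb(s,x,y,z,rad):
    p=proj(s,circ(x,y,z,rad));return np.r_[p.min(0),p.max(0)]
def fit(z,rad,obs): # obs: list of (snap, [l,t,r,b])
    f=lambda q:np.concatenate([bb(s,*q,z,rad)-b for s,b in obs])
    o=least_squares(f,[.45,0]);return o.x,o.fun
E
python3 - <<'E'
from h import *
from bench import r
T=r.snapshot("top");S=r.snapshot("side")
cv=lambda b,o:(np.array(b)+.5)/3-.5+np.array([*o,*o])
D={"mach":(.130,.0755,[277,35,505,258],[88,72,285,200]),"small":(.076,.0615,[22,342,203,524],[330,337,513,485]),
"med":(.076,.0685,[525,334,730,538],[355,27,515,130]),"disc":(.0215,.052,[314,342,457,488],[341,210,470,308])}
for k,(z,ra,a,b) in D.items():
    for obs in ([(T,cv(a,(200,120)))],[(S,cv(b,(240,150)))]):
        x,f=fit(z,ra,obs);print(k,x.round(4),f.round(1))
print(ray(T,200+391/3,120+140/3,.144),ray(S,240+186/3,150+124/3,.144))
for u,v in((392,405),(372,428)):pass
E
```

```text
mach [ 0.6121 -0.0448] [ 0.   0.2 -0.  -0.2]
mach [ 0.6153 -0.0423] [-0.3 -1.   0.3  0.8]
small [0.4306 0.1518] [ 0.3  0.  -0.3 -0. ]
small [0.4329 0.1557] [-0.4 -0.7  0.4  0.5]
med [ 0.4187 -0.1985] [ 0.3 -0.1 -0.3  0.1]
med [ 0.4221 -0.193 ] [-0.1  0.2  0.1 -0.2]
disc [ 0.4389 -0.0345] [-0.1  0.2  0.1 -0.2]
disc [ 0.4411 -0.0297] [-0.3  0.3  0.3 -0.3]
[ 0.61119763 -0.04573637  0.144     ] [ 0.61352177 -0.03465452  0.144     ]
```

```bash
cat >> h.py <<'E'
def delta(r,goal,yaw=None):
    """tool-frame mm from the present pose to grasp-point goal (world), and turn about tool z (rad) to closing-direction yaw; tilt fix too"""
    o=r.get_obs();M=R.from_rotvec(o["tcp_rot"]);p=np.array(o["position"])
    z=M.apply([0,0,1]);y=M.apply([0,1,0]);g=p+z*r.grip_depth
    cy=np.arctan2(y[1],y[0])
    print("t",round(o["clock"],2),"grasp",g.round(4),"ydir deg",np.degrees(cy).round(1),"q7",round(o["qpos"][6],2),"z",z.round(4),"F",np.round(o["force"],1),"w",round(o["width"],4))
    if yaw is None: yaw=cy
    else: yaw=cy+(yaw-cy+np.pi/2)%np.pi-np.pi/2
    Y=np.array([np.cos(yaw),np.sin(yaw),0]);Z=np.array([0,0,-1.]);G=R.from_matrix(np.c_[np.cross(Y,Z),Y,Z])
    t=np.array(goal)-Z*r.grip_depth
    print("delta mm",(M.inv().apply(t-p)*1000).round(1),"rot",(M.inv()*G).as_rotvec().round(4))
E
python3 - <<'E'
from h import *
from bench import r
for g in [(.48,.35,.24),(.55,.1,.24),(.52,-.12,.24),(.4205,-.196,.24)]: delta(r,g)
delta(r,(.4205,-.196,.24),np.pi/2)
E
```

```text
t 0.2 grasp [0.3012 0.6037 0.2408] ydir deg 63.5 q7 -0.08 z [-4.e-04 -1.e-03 -1.e+00] F [ 0.5 -0.4 -0.7] w 0.0876
delta mm [-273.2 -147.3    1. ] rot [-0.001   0.0001  0.    ]
t 0.2 grasp [0.3012 0.6037 0.2408] ydir deg 63.5 q7 -0.08 z [-4.e-04 -1.e-03 -1.e+00] F [ 0.5 -0.4 -0.7] w 0.0876
delta mm [-447.5 -339.7    1.2] rot [-0.001   0.0001  0.    ]
t 0.2 grasp [0.3012 0.6037 0.2408] ydir deg 63.5 q7 -0.08 z [-4.e-04 -1.e-03 -1.e+00] F [ 0.5 -0.4 -0.7] w 0.0876
delta mm [-518.9 -550.     1.4] rot [-0.001   0.0001  0.    ]
t 0.2 grasp [0.3012 0.6037 0.2408] ydir deg 63.5 q7 -0.08 z [-4.e-04 -1.e-03 -1.e+00] F [ 0.5 -0.4 -0.7] w 0.0876
delta mm [-463.8 -662.4    1.5] rot [-0.001   0.0001  0.    ]
t 0.2 grasp [0.3012 0.6037 0.2408] ydir deg 63.5 q7 -0.08 z [-4.e-04 -1.e-03 -1.e+00] F [ 0.5 -0.4 -0.7] w 0.0876
delta mm [-463.8 -662.4    1.5] rot [-1.000e-03 -2.000e-04 -4.628e-01]
```

```bash
python3 -m handwheel '{"delta_pos":[[-50,-25,0],[-105,-55,0],[-160,-85,0],[-215,-115,0],[-270,-147,0],[-305,-185,0],[-340,-225,0],[-375,-265,0],[-410,-305,0],[-447,-340,0]],"delta_rot":[[0,0,0],[0,0,0],[0,0,0],[0,0,0],[0,0,0],[0,0,0],[0,0,0],[0,0,0],[0,0,0],[0,0,0]],"gripper":[80,80,80,80,80,80,80,80,80,80]}' 20
python3 -m handwheel '{"delta_pos":[[-15,-50,0],[-30,-100,0],[-50,-150,0],[-70,-205,0],[-55,-240,0],[-40,-280,0],[-16,-323,0],[-16,-323,0],[-16,-323,0],[-16,-323,0]],"delta_rot":[[0,0,0],[0,0,0],[0,0,0],[0,0,0],[0,0,0],[0,0,0],[0,0,0],[0,0,0],[0,0,0],[0,0,0]],"gripper":[80,80,80,80,80,80,80,80,80,80]}'
python3 - <<'E'
from h import *
from bench import r
import cv2
s=r.snapshot("wrist");cv2.imwrite("pics/w1.png",s["image"][:,:,::-1])
print(s["position"],s["orientation"],s["fx"],s["cx"],s["cy"])
delta(r,(.4205,-.196,.05))
E
```

```text
clock: 1.45
position: [0.5496, 0.0983, 0.3027]
tcp_rot: [-0.721, -3.058, -0.0]
force: [0.6, 0.3, 0.2]
width: 0.08
gripper_force: 0.0
clock: 2.7
position: [0.4207, -0.1951, 0.3027]
tcp_rot: [0.717, 3.058, 0.0]
force: [-0.7, 0.2, -0.6]
width: 0.0801
gripper_force: 0.0
[ 0.36098314 -0.16606413  0.38416077] [2.48814125 1.54021334 0.18850476] 357.73555158056064 322.3827938841554 202.07196700571086
t 2.75 grasp [ 0.4206 -0.1951  0.2413] ydir deg 63.6 q7 1.47 z [ 0.e+00 -1.e-04 -1.e+00] F [-0.   0.6 -1.6] w 0.08
delta mm [ -0.3  -0.9 191.3] rot [-0.0001  0.0001  0.    ]
```

View pics/w1.png

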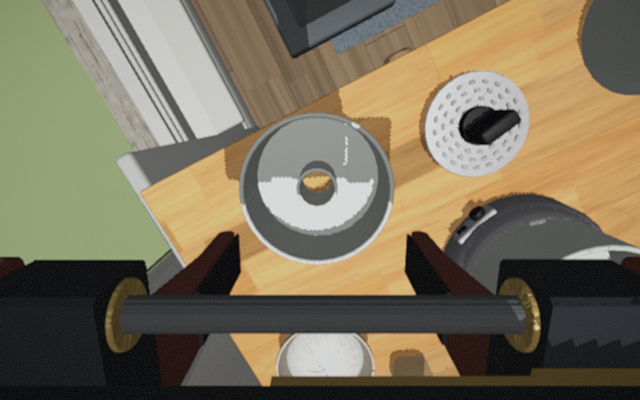

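The wrist view shows the medium rim at 241–394 × 113–263 with its tube top near (317,183), and the disc at 424–530 × 71–178.

Run:
```python
from h import *
from bench import r
W=r.snapshot("wrist")
print(fit(.076,.0685,[(W,[241,113,394,263])]),ray(W,317,183,.060),fit(.0215,.052,[(W,[424,71,530,178])]))
```

```text
(array([ 0.41981019, -0.20074322]), array([-1.29134844, -0.90490419,  1.2904222 ,  1.27276987])) [ 0.4149131  -0.19905048  0.06      ] (array([ 0.44098008, -0.03544594]), array([ 0.22182291, -0.11936852, -0.21992156,  0.12100539]))
```

```bash
python3 -m handwheel '{"delta_pos":[[0,-4,40],[0,-4,90],[0,-4,130],[0,-4,160],[0,-4,180],[0,-4,191],[0,-4,191],[0,-4,191],[0,-4,191],[0,-4,191]],"delta_rot":[[0,0,0],[0,0,0],[0,0,0],[0,0,0],[0,0,0],[0,0,0],[0,0,0],[0,0,0],[0,0,0],[0,0,0]],"gripper":[65,65,65,65,65,65,65,30,30,30]}' 25
python3 -m handwheel '{"delta_pos":[[0,0,0],[0,0,0],[0,0,-10],[0,0,-30],[0,0,-70],[0,0,-120],[0,0,-155],[0,0,-155],[0,0,-155]],"delta_rot":[[0,0,0],[0,0,0],[0,0,0],[0,0,0],[0,0,0],[0,0,0],[0,0,0],[0,0,0],[0,0,0]],"gripper":[30,30,30,30,30,30,30,30,30]}' 25
python3 - <<'E'
from h import *
from bench import r
import cv2
W=r.snapshot("wrist");cv2.imwrite("pics/w2.png",W["image"][:,:,::-1])
delta(r,(.612,-.0455,.205))
for c in [(.42,-.2,.1)]: print(bb(W,*r.get_obs()["position"][:2],.231,.0685))
E
```

```text
clock: 4.05
position: [0.4182, -0.1996, 0.1122]
tcp_rot: [0.72, 3.057, 0.0]
force: [-0.3, -0.0, 3.5]
width: 0.0397
gripper_force: 25.0
clock: 5.18
position: [0.4171, -0.1991, 0.2658]
tcp_rot: [-0.72, -3.057, -0.0]
force: [0.2, -0.4, -1.8]
width: 0.0394
gripper_force: 25.0
t 5.22 grasp [ 0.4168 -0.1991  0.2041] ydir deg 63.5 q7 1.52 z [-2.5e-03  7.0e-04 -1.0e+00] F [ 0.1 -0.2 -1.8] w 0.0393
delta mm [-106.   224.5   -1.3] rot [-0.0005 -0.0025 -0.    ]
[133.09812715 105.11803409 516.35134422 454.0867136 ]
```

View pics/w2.png

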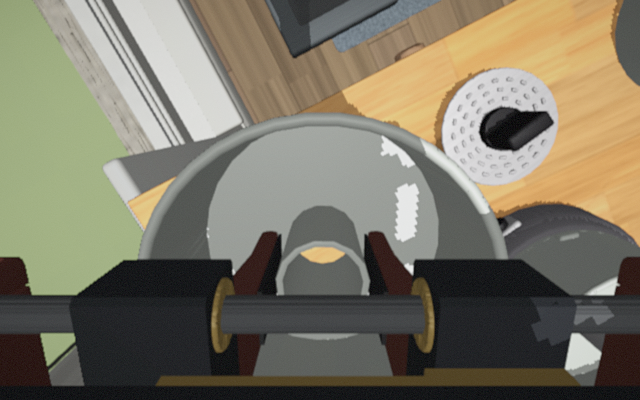

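The bowl is held level. Its rim spans u 139–507 with its top at v 113. From that I'll work out its offset in the hand.

Run:
```python
from h import *
from bench import r
W=r.snapshot("wrist");o=r.get_obs();p=np.array(o["position"])[:2]
f=lambda q:(bb(W,q[0],q[1],.2286,.0685)-[139,113,507,0])[:3]
s=least_squares(f,p);print(s.x,s.fun,s.x-p)
f=lambda q:(bb(W,q[0],q[1],q[2],.0685)-[139,113,507,0])[:3]
s=least_squares(f,[*p,.2286]);print(s.x,s.fun)
Y=np.array([np.cos(np.radians(63.5)),np.sin(np.radians(63.5))]);X=np.array([-Y[1],Y[0]])
print((s.x[:2]-p)@X,(s.x[:2]-p)@Y)
```

```text
[ 0.41880461 -0.2008273 ] [-3.85653045  0.83876975  3.84911444] [ 0.00187164 -0.00167565]
[ 0.41856768 -0.20070759  0.22574137] [ 5.68434189e-14 -8.52651283e-14 -5.68434189e-14]
-0.002157216544479747 -0.0006630610595969361
```

```bash
python3 -m handwheel '{"delta_pos":[[0,0,-21],[-15,35,-21],[-35,75,-21],[-55,120,-21],[-75,165,-21],[-95,205,-21],[-104,224,-21],[-104,224,-21],[-104,224,-21],[-104,224,-21]],"delta_rot":[[0,0,0],[0,0,0],[0,0,0],[0,0,0],[0,0,0],[0,0,0],[0,0,0],[0,0,0],[0,0,0],[0,0,0]],"gripper":[30,30,30,30,30,30,30,30,30,30]}' 25
python3 - <<'E'
from h import *
from bench import r
import cv2
delta(r,(.610,-.0445,.1055))
T=r.snapshot("top");W=r.snapshot("wrist");S=r.snapshot("side")
u=S["image"][90:290,220:440];v=W["image"]
cv2.imwrite("pics/m1.png",np.hstack([cv2.resize(u,(440,400),interpolation=cv2.INTER_CUBIC),cv2.resize(T["image"][100:280,250:410],(355,400),interpolation=cv2.INTER_CUBIC)])[:,:,::-1])
E
```

```text
clock: 6.52
position: [0.6099, -0.0472, 0.2878]
tcp_rot: [-0.724, -3.057, 0.001]
force: [-0.1, -0.2, -1.6]
width: 0.0397
gripper_force: 25.0
t 6.53 grasp [ 0.6098 -0.0473  0.2265] ydir deg 63.3 q7 1.21 z [-4.e-04 -3.e-04 -1.e+00] F [-0.1 -0.2 -1.6] w 0.0397
delta mm [  1.1   2.6 121. ] rot [-0.0005 -0.0002 -0.    ]
```

View pics/m1.png

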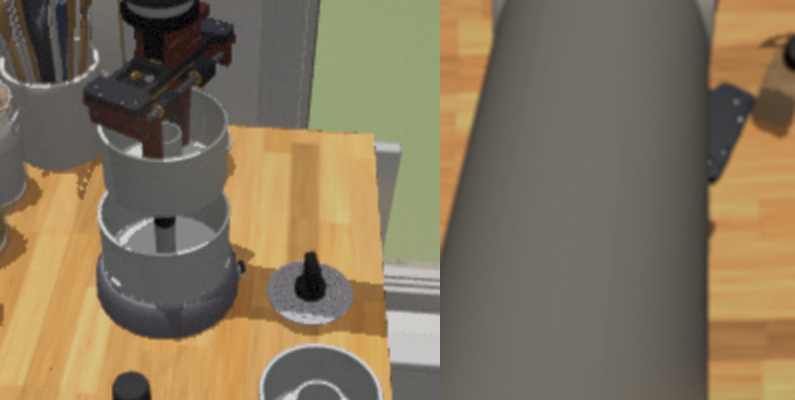

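Run:
```python
from h import *
from bench import r
S=r.snapshot("side")
for x,y,z,ra in [(.612,-.0455,.130,.0755),(.6117,-.0483,.251,.0685),(.6167,-.0483,.251,.0685)]: print((bb(S,x,y,z,ra)-[220,90,220,90])*2)
delta(r,(.610,-.0445,.1055))
```

```text
[100.70052658 163.80367688 233.10335681 252.31398035]
[ 98.5492408   81.27801716 229.22000429 159.0723074 ]
[ 93.84044503  81.04007951 224.46446625 158.77246295]
t 6.72 grasp [ 0.6106 -0.046   0.2266] ydir deg 63.4 q7 1.21 z [ 3.e-04  1.e-04 -1.e+00] F [ 0.  -0.3 -2.5] w 0.0391
delta mm [  1.2   1.1 121.1] rot [ 0.0003  0.0002 -0.    ]
```

Run:
```python
from h import *
from bench import r
import cv2
S=r.snapshot("side");im=S["image"]
sat=cv2.cvtColor(cv2.resize(im,None,fx=4,fy=4,interpolation=cv2.INTER_CUBIC),cv2.COLOR_RGB2HSV)[:,:,1].astype(int)
for v in list(range(142,160,3))+list(range(188,208,3)):
    row=sat[4*v+2]<70; u=1210 if v>165 else 1180
    row=row|False
    # grow from centre allowing small gaps
    l=u
    while row[l-8:l].any(): l-=1
    k=u
    while row[k+1:k+9].any(): k+=1
    print(v,(l+.5)/4-.5,(k+.5)/4-.5, ((l+k)/2+.5)/4-.5)
print([proj(S,[c])[0].round(2) for c in [(.612,-.0455,.13),(.6125,-.047,.251)]])
delta(r,(.610,-.0445,.1055))
```

```text
142 269.625 295.125 282.375
145 277.625 298.875 288.25
148 292.875 297.875 295.375
151 293.375 294.625 294.0
154 294.625 294.625 294.625
157 294.625 294.625 294.625
188 270.375 332.625 301.5
191 269.125 333.875 301.5
194 268.375 334.375 301.375
197 268.125 334.125 301.125
200 302.125 333.875 318.0
203 269.375 333.625 301.5
206 270.125 333.375 301.75
[array([303.49, 192.81]), array([301.53, 149.38])]
t 6.78 grasp [ 0.6107 -0.0459  0.2266] ydir deg 63.5 q7 1.21 z [ 3.e-04  1.e-04 -1.e+00] F [-0.8  0.7 -1.8] w 0.0396
delta mm [  1.3   0.9 121.1] rot [ 0.0002  0.0002 -0.    ]
```

Run:
```python
from bench import r
import cv2
S=r.snapshot("side");im=S["image"]
h=cv2.cvtColor(im,cv2.COLOR_RGB2HSV)
for v in (168,174,180):
    print(v,"L",[tuple(map(int,h[v,u,1:])) for u in range(266,276)],"R",[tuple(map(int,h[v,u,1:])) for u in range(328,338)])
for v in (152,156,160):
    print(v,"L",[tuple(map(int,h[v,u,1:])) for u in range(266,276)],"R",[tuple(map(int,h[v,u,1:])) for u in range(328,338)])
```

```text
168 L [(42, 97), (84, 103), (127, 110), (142, 117), (83, 105), (20, 90), (3, 90), (9, 89), (11, 89), (9, 82)] R [(30, 101), (29, 98), (30, 102), (38, 102), (44, 104), (102, 125), (140, 142), (151, 154), (148, 193), (137, 205)]
174 L [(150, 138), (147, 182), (141, 190), (139, 192), (134, 186), (65, 117), (8, 90), (11, 91), (3, 89), (9, 87)] R [(33, 100), (26, 100), (31, 100), (31, 100), (48, 102), (104, 123), (144, 143), (146, 143), (141, 146), (136, 173)]
180 L [(142, 190), (140, 193), (137, 196), (141, 194), (140, 184), (123, 159), (36, 98), (3, 88), (3, 89), (8, 91)] R [(23, 98), (27, 96), (27, 95), (29, 97), (77, 123), (136, 182), (140, 208), (142, 208), (135, 208), (128, 209)]
152 L [(23, 88), (30, 84), (25, 92), (13, 119), (43, 77), (100, 56), (115, 51), (103, 52), (135, 51), (128, 50)] R [(23, 88), (24, 85), (23, 89), (27, 94), (8, 128), (21, 134), (77, 146), (90, 147), (85, 147), (84, 145)]
156 L [(19, 94), (19, 95), (9, 118), (3, 180), (4, 194), (6, 119), (6, 89), (9, 85), (6, 88), (6, 86)] R [(32, 89), (28, 92), (17, 105), (8, 129), (15, 122), (36, 120), (51, 161), (93, 189), (137, 206), (141, 208)]
160 L [(16, 93), (19, 93), (14, 91), (11, 89), (5, 103), (8, 159), (4, 190), (6, 160), (9, 112), (8, 90)] R [(14, 130), (15, 120), (27, 105), (31, 100), (31, 100), (34, 113), (39, 145), (47, 173), (113, 198), (141, 205)]
```

Using the measured grasp to remove each camera's bias puts the machine centre at about (0.613, −0.0465). I'll shift +1 mm in x and lower gently.

```bash
python3 -m handwheel '{"delta_pos":[[-1,0.5,0],[-1,0.5,10],[-1,0.5,20],[-1,0.5,30],[-1,0.5,38],[-1,0.5,44],[-1,0.5,50],[-1,0.5,56],[-1,0.5,56],[-1,0.5,56]],"delta_rot":[[0,0,0],[0,0,0],[0,0,0],[0,0,0],[0,0,0],[0,0,0],[0,0,0],[0,0,0],[0,0,0],[0,0,0]],"gripper":[30,30,30,30,30,30,30,30,30,30]}' 25
python3 - <<'E'
from h import *
from bench import r
delta(r,(.6118,-.0459,.1055));print(r.get_obs()["moment"])
E
```

```text
clock: 8.07
position: [0.6122, -0.0456, 0.2319]
tcp_rot: [0.72, 3.057, 0.0]
force: [0.8, -0.1, -2.3]
width: 0.0393
gripper_force: 25.0
t 8.07 grasp [ 0.6122 -0.0456  0.1706] ydir deg 63.5 q7 1.23 z [ 4.e-04  0.e+00 -1.e+00] F [ 0.8 -0.1 -2.3] w 0.0393
delta mm [ 0.2 -0.5 65.1] rot [ 0.0002  0.0003 -0.    ]
[-0.02453618 -0.04475837 -0.01534632]
```

```bash
python3 -m handwheel '{"delta_pos":[[0,0,12],[0,0,24],[0,0,36],[0,0,46],[0,0,54],[0,0,60],[0,0,63],[0,0,66],[0,0,67],[0,0,67]],"delta_rot":[[0,0,0],[0,0,0],[0,0,0],[0,0,0],[0,0,0],[0,0,0],[0,0,0],[0,0,0],[0,0,0],[0,0,0]],"gripper":[30,30,30,30,30,30,30,30,30,30]}' 25
python3 - <<'E'
from h import *
from bench import r
delta(r,(.6118,-.0459,.1055));print(r.get_obs()["moment"])
E
```

```text
clock: 9.32
position: [0.6122, -0.0456, 0.1662]
tcp_rot: [0.721, 3.057, 0.001]
force: [-3.4, -0.3, 8.7]
width: 0.0392
gripper_force: 25.0
t 9.32 grasp [ 0.6123 -0.0456  0.1049] ydir deg 63.5 q7 1.25 z [ 7.e-04  6.e-04 -1.e+00] F [-3.4 -0.3  8.7] w 0.0392
delta mm [ 0.2 -0.5 -0.6] rot [ 0.0008  0.0003 -0.    ]
[ 0.04051301  1.00824292 -0.04359942]
```

```bash
python3 -m handwheel '{"delta_pos":[[0,0,-1],[0,0,-1],[0,0,-1],[0,0,-15],[0,0,-50],[0,0,-100],[0,0,-136],[0,0,-136]],"delta_rot":[[0,0,0],[0,0,0],[0,0,0],[0,0,0],[0,0,0],[0,0,0],[0,0,0],[0,0,0]],"gripper":[60,60,60,60,60,70,75,75]}' 25
python3 - <<'E'
from h import *
from bench import r
delta(r,(.4315,.150,.24))
W=r.snapshot("side");import cv2;cv2.imwrite("pics/m2.png",cv2.resize(W["image"][120:340,230:440],None,fx=2.5,fy=2.5,interpolation=cv2.INTER_CUBIC)[:,:,::-1])
E
```

```text
clock: 10.32
position: [0.6136, -0.0459, 0.3049]
tcp_rot: [0.72, 3.051, 0.003]
force: [-1.2, 0.4, -0.2]
width: 0.075
gripper_force: 0.0
t 10.32 grasp [ 0.614  -0.0459  0.2436] ydir deg 63.5 q7 1.21 z [ 7.1e-03  4.0e-04 -1.0e+00] F [-1.2  0.4 -0.2] w 0.075
delta mm [250.5  93.9   2.4] rot [ 0.0036  0.0062 -0.    ]
```

```bash
python3 -m handwheel '{"delta_pos":[[40,15,1],[90,33,1],[140,52,1],[190,71,1],[230,86,1],[249,93,1],[249,93,1],[249,93,1]],"delta_rot":[[0,0,0],[0,0,0],[0,0,0],[0,0,0],[0,0,0],[0,0,0],[0,0,0],[0,0,0]],"gripper":[75,75,75,75,75,75,75,75]}' 25
python3 - <<'E'
from h import *
from bench import r
import cv2
delta(r,(.4315,.150,.0505))
W=r.snapshot("wrist");cv2.imwrite("pics/w3.png",W["image"][:,:,::-1])
print(bb(W,.4315,.150,.076,.0615))
E
```

```text
clock: 11.38
position: [0.4312, 0.148, 0.2993]
tcp_rot: [-0.722, -3.057, 0.001]
force: [-1.0, 0.1, -0.0]
width: 0.0749
gripper_force: 0.0
t 11.38 grasp [0.4312 0.1479 0.238 ] ydir deg 63.4 q7 0.67 z [-4.e-04 -7.e-04 -1.e+00] F [-1.   0.1 -0. ] w 0.0749
delta mm [  0.6   2.1 187.5] rot [-0.0008 -0.     -0.    ]
[255.45492641 117.84584449 396.81161039 256.25192816]
```

View pics/w3.png

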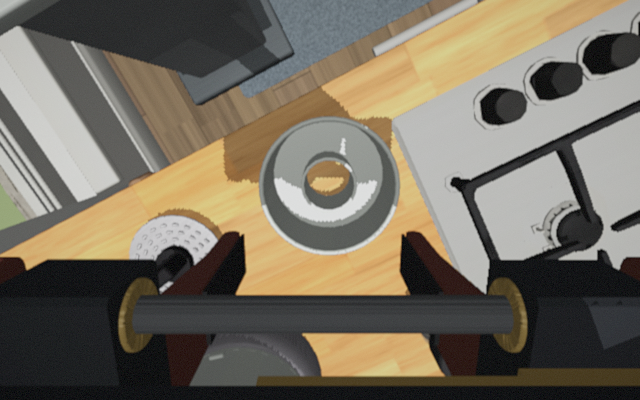

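The small bowl's rim is at 259–400 × 117–254, about 3 mm off my prediction. I'll fit it.

Run:
```python
from h import *
from bench import r
W=r.snapshot("wrist")
x,f=fit(.076,.0615,[(W,[259,117,400,254])]);print(x,f)
delta(r,(*x,.0505));delta(r,(.4315,.150,.0505))
```

```text
[0.43189518 0.15304887] [-0.23548047 -0.73513131  0.23458413  0.91605401]
t 11.47 grasp [0.4314 0.1478 0.2381] ydir deg 63.4 q7 0.67 z [-2.e-04 -5.e-04 -1.e+00] F [-1.5 -0.6  0.3] w 0.0748
delta mm [  1.9   5.  187.6] rot [-0.0006  0.      0.    ]
t 11.47 grasp [0.4314 0.1478 0.2381] ydir deg 63.4 q7 0.67 z [-2.e-04 -5.e-04 -1.e+00] F [-1.5 -0.6  0.3] w 0.0748
delta mm [  0.9   2.1 187.6] rot [-0.0006  0.      0.    ]
```

```bash
python3 -m handwheel '{"delta_pos":[[1.5,4,40],[1.5,4,90],[1.5,4,130],[1.5,4,160],[1.5,4,178],[1.5,4,187],[1.5,4,187],[1.5,4,187],[1.5,4,187],[1.5,4,187]],"delta_rot":[[0,0,0],[0,0,0],[0,0,0],[0,0,0],[0,0,0],[0,0,0],[0,0,0],[0,0,0],[0,0,0],[0,0,0]],"gripper":[70,70,70,70,70,70,70,45,45,45]}' 25
python3 -m handwheel '{"delta_pos":[[0,0,0],[0,0,0],[0,0,-10],[0,0,-30],[0,0,-70],[0,0,-120],[0,0,-170],[0,0,-176],[0,0,-176],[0,0,-176]],"delta_rot":[[0,0,0],[0,0,0],[0,0,0],[0,0,0],[0,0,0],[0,0,0],[0,0,0],[0,0,0],[0,0,0],[0,0,0]],"gripper":[45,45,45,45,45,45,45,45,45,45]}' 25
python3 - <<'E'
from h import *
from bench import r
import cv2
W=r.snapshot("wrist")
delta(r,(.6123,-.0456,.227))
h=cv2.cvtColor(W["image"],cv2.COLOR_RGB2HSV)
o=r.get_obs();g=np.array(o["position"]);rimz=g[2]-r.grip_depth+.0255
print(rimz,bb(W,g[0],g[1],rimz,.0615))
print("top",[(v,*map(int,h[v,322])) for v in range(110,140,2)])
for v in (225,240): print("L",[(u,*map(int,h[v,u,1:])) for u in range(140,180,3)],"R",[(u,*map(int,h[v,u,1:])) for u in range(475,520,3)])
a=W["image"][100:300,120:540];cv2.imwrite("pics/w4.png",a[:,:,::-1])
E
```

```text
clock: 12.72
position: [0.4317, 0.1533, 0.1133]
tcp_rot: [0.721, 3.057, 0.002]
force: [-0.3, -1.3, 4.8]
width: 0.052
gripper_force: 25.0
clock: 13.98
position: [0.4302, 0.1527, 0.2871]
tcp_rot: [-0.72, -3.056, 0.004]
force: [0.5, -0.2, -1.0]
width: 0.0522
gripper_force: 25.0
t 14.03 grasp [0.4301 0.1526 0.2257] ydir deg 63.5 q7 0.67 z [-0.0029 -0.0018 -1.    ] F [-0.3  0.1 -0.9] w 0.052
delta mm [-251.4  -96.2   -1.4] rot [-0.0029 -0.0018 -0.    ]
0.2512419559715274 [155.10210473 128.54303866 495.89316472 438.54453321]
top [(110, 17, 138, 148), (112, 17, 134, 148), (114, 17, 134, 148), (116, 16, 132, 149), (118, 17, 132, 151), (120, 17, 135, 149), (122, 16, 113, 138), (124, 48, 13, 102), (126, 53, 10, 101), (128, 60, 8, 133), (130, 60, 7, 151), (132, 53, 6, 166), (134, 54, 8, 168), (136, 48, 8, 153), (138, 50, 6, 135)]
L [(140, 123, 213), (143, 69, 177), (146, 7, 184), (149, 2, 208), (152, 2, 217), (155, 1, 218), (158, 2, 217), (161, 2, 216), (164, 2, 218), (167, 5, 159), (170, 8, 157), (173, 8, 155), (176, 9, 139), (179, 11, 111)] R [(475, 7, 151), (478, 10, 123), (481, 9, 60), (484, 4, 144), (487, 4, 201), (490, 5, 200), (493, 4, 201), (496, 3, 199), (499, 4, 200), (502, 4, 201), (505, 3, 200), (508, 4, 201), (511, 4, 202), (514, 3, 200), (517, 4, 200)]
L [(140, 1, 212), (143, 0, 209), (146, 1, 211), (149, 3, 198), (152, 3, 186), (155, 0, 214), (158, 2, 208), (161, 3, 158), (164, 6, 157), (167, 10, 154), (170, 9, 138), (173, 7, 108), (176, 6, 88), (179, 11, 90)] R [(475, 9, 149), (478, 8, 156), (481, 8, 153), (484, 10, 99), (487, 12, 62), (490, 5, 112), (493, 3, 202), (496, 4, 200), (499, 3, 201), (502, 4, 200), (505, 5, 200), (508, 5, 200), (511, 5, 200), (514, 4, 199), (517, 4, 199)]
```

Run:
```python
import cv2,numpy as np
from bench import r
T=r.snapshot("top")["image"][:,:,::-1]
f=lambda a,s:cv2.resize(a,s,interpolation=cv2.INTER_CUBIC)
t0=cv2.imread("pics/top0.png")
A=f(T[125:215,285:375],(360,360))
B=f(t0[155:179,318:342],(360,360))
w=cv2.imread("pics/w1.png");D=f(w[60:190,415:540],(230,240))
E=f(t0[234:284,304:354],(240,240));w2=cv2.imread("pics/w2.png");F=f(w2[60:190,435:565],(240,240))
m=np.zeros((600,720,3),np.uint8);m[:360,:360]=A;m[:360,360:]=B;m[360:,:230]=D;m[360:,240:480]=E;m[360:,480:]=F
cv2.imwrite("pics/mm.png",m)
```

```text
(no output)
```

View pics/mm.png

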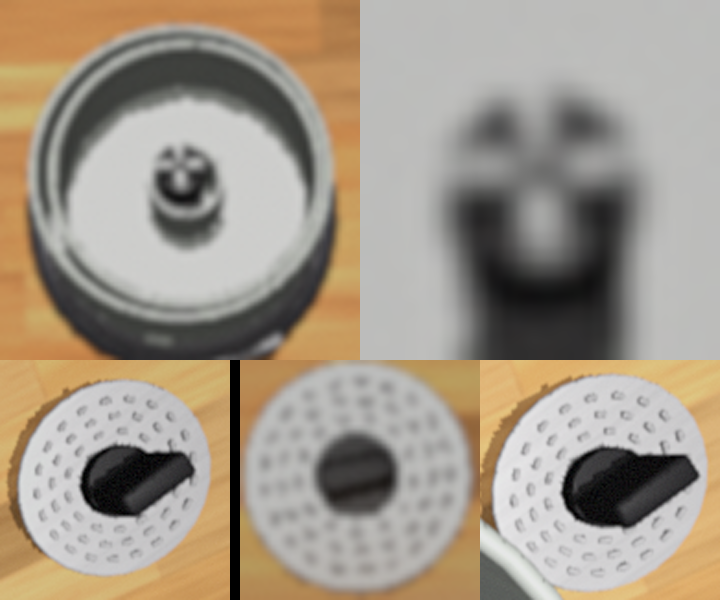

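In the picture the medium bowl is nested, about 1 mm off centre. The spindle ribs cross at about (540,160) in the enlarged crop, with arms to (465,163)/(615,156) and (538,100)/(543,250). The knob's top edges can also be read. Next I'll compute the angles.

Run:
```python
from h import *
from bench import r
T=r.snapshot("top");W1=dict(position=[0.36098314,-0.16606413,0.38416077],orientation=[2.48814125,1.54021334,0.18850476],fx=357.7356,fy=357.7356,cx=322.3828,cy=202.072)
ang=lambda a,b:np.degrees(np.arctan2(*(b-a)[1::-1]))%180
t=lambda U,V:ray(T,318+(U-359.5)/15-.5,155+(V+.5)/15-.5,.144)
print("rib",ang(t(465,163),t(615,156)),ang(t(538,100),t(543,230)),t(540,160),ang(ray(T,300,165,.144),ray(T,360,165,.144)))
d=lambda U,V:ray(W1,415+(U+.5)/1.84-.5,60+(V-359.5)/1.846-.5,.072)
print("knob",ang(d(122,497),d(183,455)),ang(d(135,513),d(193,470)),(d(122,497)+d(183,455)+d(135,513)+d(193,470))/4)
e=lambda U,V:ray(T,304+(U-239.5)/4.8-.5,234+(V-359.5)/4.8-.5,.072)
print("knobtop",ang(e(325,470),e(390,455)))
bf=lambda b:[285+(b[0]+.5)/4-.5,125+(b[1]+.5)/4-.5,285+(b[2]+.5)/4-.5,125+(b[3]+.5)/4-.5]
print(fit(.13,.0755,[(T,bf([30,25,332,325]))])[0],fit(.13,.0685,[(T,bf([47,39,320,317]))])[0])
```

```text
rib 90.76344557989947 0.3848413233994279 [ 0.61419893 -0.04426415  0.144     ] 88.01402933919782
knob 99.59209011948805 102.08280693757867 [ 0.43946743 -0.03547206  0.072     ]
knobtop 101.21904376104455
[ 0.61238445 -0.0445654 ] [ 0.61058214 -0.04578186]
```

```bash
python3 -m handwheel '{"delta_pos":[[-25,-10,-2],[-65,-25,-2],[-110,-43,-2],[-160,-62,-2],[-205,-80,-2],[-235,-91,-2],[-251,-97,-2],[-251,-97,-2],[-251,-97,-2],[-251,-97,-2]],"delta_rot":[[0,0,0],[0,0,0],[0,0,0],[0,0,0],[0,0,0],[0,0,0],[0,0,0],[0,0,0],[0,0,0],[0,0,0]],"gripper":[45,45,45,45,45,45,45,45,45,45]}' 25
python3 -m handwheel '{"delta_pos":[[0,0,0],[0,0,0],[0,0,0]],"delta_rot":[[0,0,0],[0,0,0],[0,0,0]],"gripper":[45,45,45]}' 25
python3 - <<'E'
from h import *
from bench import r
delta(r,(.612,-.0467,.1095))
E
```

```text
clock: 15.38
position: [0.6119, -0.0443, 0.2907]
tcp_rot: [-0.718, -3.058, -0.001]
force: [0.5, -0.4, -1.8]
width: 0.0521
gripper_force: 25.0
clock: 15.75
position: [0.6124, -0.0456, 0.2907]
tcp_rot: [0.72, 3.058, 0.0]
force: [0.2, -0.5, -1.3]
width: 0.052
gripper_force: 25.0
t 15.75 grasp [ 0.6124 -0.0456  0.2294] ydir deg 63.5 q7 1.22 z [ 1.e-04  1.e-04 -1.e+00] F [ 0.2 -0.5 -1.3] w 0.052
delta mm [-1.000e-01 -1.200e+00  1.199e+02] rot [ 0.0002  0.0001 -0.    ]
```

```bash
python3 -m handwheel '{"delta_pos":[[0,-1,0],[0,-1,15],[0,-1,30],[0,-1,38],[0,-1,44],[0,-1,48],[0,-1,52],[0,-1,57],[0,-1,60],[0,-1,60]],"delta_rot":[[0,0,0],[0,0,0],[0,0,0],[0,0,0],[0,0,0],[0,0,0],[0,0,0],[0,0,0],[0,0,0],[0,0,0]],"gripper":[45,45,45,45,45,45,45,45,45,45]}' 25
python3 - <<'E'
from h import *
from bench import r
delta(r,(.612,-.0467,.1103));print(r.get_obs()["moment"])
E
```

```text
clock: 17.0
position: [0.6119, -0.0467, 0.2304]
tcp_rot: [-0.721, -3.057, 0.0]
force: [0.8, 0.5, -1.4]
width: 0.0519
gripper_force: 25.0
t 17.0 grasp [ 0.6119 -0.0467  0.1691] ydir deg 63.5 q7 1.25 z [-4.e-04  0.e+00 -1.e+00] F [ 0.8  0.5 -1.4] w 0.0519
delta mm [-0.1 -0.  58.8] rot [-0.0001 -0.0004 -0.    ]
[-0.00761131  0.02721225 -0.02377091]
```

```bash
python3 -m handwheel '{"delta_pos":[[0,0,8],[0,0,16],[0,0,26],[0,0,36],[0,0,45],[0,0,52],[0,0,56],[0,0,59],[0,0,60],[0,0,60]],"delta_rot":[[0,0,0],[0,0,0],[0,0,0],[0,0,0],[0,0,0],[0,0,0],[0,0,0],[0,0,0],[0,0,0],[0,0,0]],"gripper":[45,45,45,45,45,45,45,45,45,45]}' 25
python3 - <<'E'
from h import *
from bench import r
delta(r,(.612,-.0467,.1103));print(r.get_obs()["moment"])
E
```

```text
clock: 18.25
position: [0.6121, -0.0467, 0.1714]
tcp_rot: [0.721, 3.058, 0.001]
force: [-3.2, 0.2, 5.3]
width: 0.0519
gripper_force: 25.0
t 18.25 grasp [ 0.6121 -0.0467  0.1101] ydir deg 63.5 q7 1.27 z [ 3.e-04  3.e-04 -1.e+00] F [-3.2  0.2  5.3] w 0.0519
delta mm [ 0.1 -0.  -0.2] rot [ 0.0004  0.0001 -0.    ]
[0.14800812 0.53350941 0.00359098]
```

```bash
python3 -m handwheel '{"delta_pos":[[0,0,0],[0,0,0],[0,0,0],[0,0,-15],[0,0,-50],[0,0,-100],[0,0,-130],[0,0,-130],[0,0,-130]],"delta_rot":[[0,0,0],[0,0,0],[0,0,0],[0,0,0],[0,0,0],[0,0,0],[0,0,0],[0,0,0],[0,0,0]],"gripper":[66,66,66,66,66,66,50,50,50]}' 25
python3 - <<'E'
from h import *
from bench import r
delta(r,(.44,-.0355,.24),np.radians(11))
E
```

```text
clock: 19.38
position: [0.6116, -0.0465, 0.3004]
tcp_rot: [-0.72, -3.057, -0.0]
force: [-0.9, -0.4, 0.2]
width: 0.0499
gripper_force: 0.0
t 19.38 grasp [ 0.6116 -0.0465  0.2391] ydir deg 63.5 q7 1.22 z [-6.e-04  2.e-04 -1.e+00] F [-0.9 -0.4  0.2] w 0.0499
delta mm [158.5 -66.7  -0.8] rot [-4.000e-04 -5.000e-04  9.161e-01]
```

```bash
python3 -m handwheel '{"delta_pos":[[26,-11,0],[53,-22,0],[80,-33,0],[106,-44,0],[132,-56,0],[158,-67,0],[158,-67,0],[158,-67,0],[158,-67,0],[158,-67,0]],"delta_rot":[[0,0,0.16],[0,0,0.32],[0,0,0.48],[0,0,0.64],[0,0,0.8],[0,0,0.916],[0,0,0.916],[0,0,0.916],[0,0,0.916],[0,0,0.916]],"gripper":[50,50,50,50,50,50,50,50,50,50]}' 25
python3 - <<'E'
from h import *
from bench import r
import cv2
delta(r,(.44,-.0355,.055),np.radians(11))
W=r.snapshot("wrist");f=lambda a,s:cv2.resize(a,s,interpolation=cv2.INTER_CUBIC)
T=r.snapshot("top");S=r.snapshot("side")["image"]
m=np.hstack([W["image"][60:310,190:440],f(S[150:270,240:360],(500,500))[:250,:],]) if 0 else np.vstack([W["image"][:,:640],np.hstack([f(S[160:240,250:355],(262,200)),f(T["image"][125:215,285:375],(200,200)),np.zeros((200,178,3),np.uint8)])])
cv2.imwrite("pics/w5.png",m[:,:,::-1]);print(bb(W,.44,-.0355,.0215,.052))
E
```

```text
clock: 20.62
position: [0.4413, -0.0361, 0.3005]
tcp_rot: [1.998, 2.424, -0.001]
force: [-0.6, -0.3, 0.5]
width: 0.0501
gripper_force: 0.0
t 20.62 grasp [ 0.4413 -0.0362  0.2392] ydir deg 11.0 q7 0.2 z [-2.e-04 -6.e-04 -1.e+00] F [-0.6 -0.3  0.5] w 0.0501
delta mm [  1.   -1.1 184.2] rot [-0.0003  0.0005  0.0003]
[271.48481047 125.44906543 373.34600118 225.99574333]
```

View pics/w5.png

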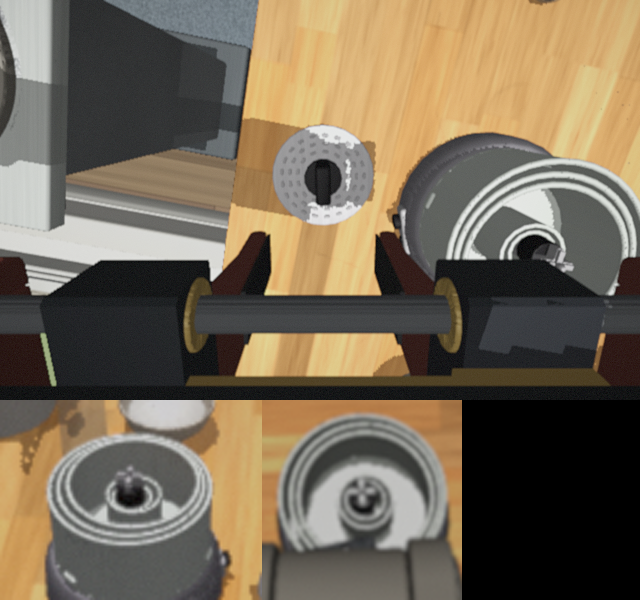

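All three bowls are nested concentrically, and the disc sits at 272–375 × 124–226, where predicted, with its knob square to the fingers. I'll grasp it.

```bash
python3 -m handwheel '{"delta_pos":[[1,-1,40],[1,-1,90],[1,-1,130],[1,-1,160],[1,-1,176],[1,-1,184],[1,-1,184],[1,-1,184],[1,-1,184],[1,-1,184]],"delta_rot":[[0,0,0],[0,0,0],[0,0,0],[0,0,0],[0,0,0],[0,0,0],[0,0,0],[0,0,0],[0,0,0],[0,0,0]],"gripper":[50,50,50,50,50,50,5,5,5,5]}' 50
python3 -m handwheel '{"delta_pos":[[0,0,0],[0,0,0],[0,0,-10],[0,0,-40],[0,0,-90],[0,0,-140],[0,0,-170],[0,0,-170],[0,0,-170],[0,0,-170]],"delta_rot":[[0,0,0],[0,0,0],[0,0,0],[0,0,0],[0,0,0],[0,0,0],[0,0,0],[0,0,0],[0,0,0],[0,0,0]],"gripper":[5,5,5,5,5,5,5,5,5,5]}' 50
python3 - <<'E'
from h import *
from bench import r
delta(r,(.613,-.046,.225),np.radians(.6))
W=r.snapshot("wrist");import cv2;cv2.imwrite("pics/w6.png",W["image"][:,:,::-1])
g=r.get_obs()["position"];print(bb(W,g[0],g[1],g[2]-r.grip_depth-.0335,.052))
s=W["image"].astype(int)
print([(v,*s[v,322]) for v in range(140,180,3)])
E
```

```text
clock: 22.02
position: [0.44, -0.0352, 0.1171]
tcp_rot: [1.998, 2.424, 0.002]
force: [-1.9, 0.1, -1.5]
width: 0.0136
gripper_force: 48.6
clock: 23.28
position: [0.4387, -0.0353, 0.2854]
tcp_rot: [-1.997, -2.423, 0.004]
force: [-0.7, -0.6, -0.6]
width: 0.0137
gripper_force: 50.0
t 23.27 grasp [ 0.4386 -0.0354  0.2241] ydir deg 11.0 q7 0.21 z [-2.8e-03 -8.0e-04 -1.0e+00] F [-0.7 -0.6 -0.6] w 0.0137
delta mm [-43.7 169.   -1.4] rot [-0.0028  0.0005  0.1814]
[225.39120895 141.25691621 424.87150631 329.71909257]
[(140, np.int64(162), np.int64(158), np.int64(158)), (143, np.int64(231), np.int64(232), np.int64(232)), (146, np.int64(230), np.int64(231), np.int64(231)), (149, np.int64(232), np.int64(233), np.int64(233)), (152, np.int64(180), np.int64(180), np.int64(180)), (155, np.int64(148), np.int64(148), np.int64(148)), (158, np.int64(147), np.int64(147), np.int64(148)), (161, np.int64(144), np.int64(143), np.int64(144)), (164, np.int64(150), np.int64(149), np.int64(151)), (167, np.int64(148), np.int64(147), np.int64(148)), (170, np.int64(149), np.int64(148), np.int64(149)), (173, np.int64(148), np.int64(148), np.int64(149)), (176, np.int64(143), np.int64(142), np.int64(144)), (179, np.int64(147), np.int64(146), np.int64(148))]
```

Run:
```python
from h import *
import cv2
W1=dict(position=np.array([0.36098314,-0.16606413,0.38416077]),orientation=[2.48814125,1.54021334,0.18850476],fx=357.7356,fy=357.7356,cx=322.3828,cy=202.072)
M1=R.from_rotvec([.7185,3.058,0]);p1=np.array([.4207,-.1951,.3027])
M5=R.from_rotvec([1.998,2.424,-.001]);p5=np.array([.4413,-.0361,.3005])
C=dict(W1,position=p5+M5.apply(M1.inv().apply(W1["position"]-p1)),orientation=(M5*M1.inv()*R.from_rotvec(W1["orientation"])).as_rotvec())
print(bb(C,.44,-.0355,.0215,.052))
for n,x,y in (("a",.613,-.0455),("b",.615,-.0455)):
    print(n,"nose",proj(C,[(x,y,.15)]).round(1),"ribs",proj(C,[(x+.012,y,.143),(x-.012,y,.143),(x,y+.012,.143),(x,y-.012,.143),(x,y,.144)]).round(1).tolist(),"rim",bb(C,x,y,.13,.0755).round(1))
im=cv2.cvtColor(cv2.imread("pics/w5.png"),cv2.COLOR_BGR2GRAY)
for v in range(238,280): print(v,''.join(" .:-=+*#%@"[int(k)*10//256] for k in im[v,515:590]))
```

```text
[271.51247263 126.52241892 373.33158931 226.97390406]
a nose [[561.4 271.4]] ribs [[571.0, 270.1], [539.3, 264.3], [561.0, 251.9], [549.5, 282.2], [556.0, 267.8]] rim [444.1 160.3 646.7 347. ]
b nose [[564.1 271.9]] ribs [[573.6, 270.6], [541.9, 264.8], [563.6, 252.4], [552.1, 282.7], [558.7, 268.3]] rim [446.6 160.8 649.3 347.4]
238 +#%@%%*=-.                    :=*%%%%*=---+#%%%#+--------------------------
239 #%%%%*-.                       :=*#%%%*=--=*%%%%*=-------------------------
240 %%%%*-.                         .-+*%%#+=--=#%%%*=-------------------------
241 %%%*-.                            .-+##*=---+%%%#=-------------------------
242 %%*=.                              .:=++=---=#%%%+-------------------------
243 %*=:                           .......:-::--=*%%%*-------------------------
244 *=:.                       ........::::::::--*%%%*=------------------------
245 =:.                      ..:..:....----:::::-+%%%#=------------------------
246 -:.                     .::::.....:-------:::+#%%%+------------------------
247 ::.                    .:::.......:---------
[... 1891 characters left out ...]
       .   .   .   .    ..    .:+**=--=====-----------------
272 .        ..    .    .           .. .           :---------------------------
273  . .        .      .            .     . . .      ..:-----------------------
274 ..            .    .        . .  . .  .    .      ..:----------------------
275    ...     . ..    .      . .  .  .           .     .:---------------------
276   .  ...  .   .        ..            .  ..       .   ..:-------------------
277   . .        .       .    .      .      .  . .   .     ..:-----------------
278      . ..  . .  .     .    .      . .       .           ..:----------------
279              ...       .     ...  ..  .      .   .        ..:--------------
```

```bash
python3 -m handwheel '{"delta_pos":[[-5,20,-3],[-14,55,-3],[-24,95,-3],[-33,130,-3],[-40,157,-3],[-43,171,-3],[-43,171,-3],[-43,171,-3],[-43,171,-3],[-43,171,-3]],"delta_rot":[[0,0,0.03],[0,0,0.07],[0,0,0.11],[0,0,0.15],[0,0,0.18],[0,0,0.18],[0,0,0.18],[0,0,0.18],[0,0,0.18],[0,0,0.18]],"gripper":[5,5,5,5,5,5,5,5,5,5]}' 50
python3 -m handwheel '{"delta_pos":[[0,0,0],[0,0,0],[0,0,0]],"delta_rot":[[0,0,0],[0,0,0],[0,0,0]],"gripper":[5,5,5]}' 50
python3 - <<'E'
from h import *
from bench import r
import cv2
delta(r,(.615,-.045,.2),np.radians(.6))
# side view: hub/nose lateral alignment
S=r.snapshot("side");g=cv2.cvtColor(S["image"],cv2.COLOR_RGB2GRAY)
print(proj(S,[(.615,-.0445,.15),(.615,-.0445,.144),(.615,-.0445,.1695),(.615,-.0445,.19)]).round(1))
for v in range(158,208): print(v,''.join(" .:-=+*#%@"[int(k)*10//256] for k in g[v,265:340]))
E
```

```text
clock: 24.58
position: [0.6152, -0.0448, 0.2899]
tcp_rot: [-2.208, -2.235, -0.001]
force: [-0.7, -0.4, -0.9]
width: 0.0138
gripper_force: 50.0
clock: 24.95
position: [0.6156, -0.0449, 0.2897]
tcp_rot: [-2.208, -2.235, -0.0]
force: [0.1, -0.1, -0.6]
width: 0.0138
gripper_force: 50.0
t 24.95 grasp [ 0.6156 -0.0449  0.2284] ydir deg 0.7 q7 0.23 z [-0.  0. -1.] F [ 0.1 -0.1 -0.6] w 0.0138
delta mm [-0.1 -0.6 28.4] rot [-0.     -0.      0.0015]
[[301.8 186.4]
 [301.9 188.4]
 [301.5 179.8]
 [301.2 172.6]]
158 ----------------=+++++++++=:............::-*###################*++++++*****
159 ----------------=++++++++++:............:::=+*###################+++++*****
160 ----------------=+++++++***-............:.:-==++*################*++++*****
161 ----------------=+++++*****-...........::.:-=====++*####%#########*+++*****
162 ----------------=+++******+-.............::-==-====+*##############+++++***
163 ---------------==+++*****++-............:.:-===-=====+*############*+++****
164 -------------==============:.............::-==========+*###########*+++****
165 ------------===-=====--==--:...
[... 2704 characters left out ...]
-------------===:          .--=--=------------===-==-++*****
200 +++**+--==---=+=------------===-.         .-==-==-==---------==-==-===*****
201 ++++++=--++--=**=--------==+-===:.       .:==-==--++===-----==-===-===*****
202 ++*++**=-*#+--+#*=------=+**--===-:.  ...:-=====--++++==--===--+=-==-=*****
203 +++++*#+-=##=-=*#*=---==+*##=--====-::---=====----++++++==+==-==-===-=*****
204 +++++=##=-+#*=--+#*+===++###=----===========------++++++=+=--==--==--=*****
205 +++++=+#*==*#*=--+*#*++++###=---------=-----------+++++=+=--===-==---=*****
206 ++*++-=*#+==*#*=--=*##*+++++----------------------=++++==-====-===---=*****
207 ****+=-=*#+==+#*+---+*##*+++--------------------==+++==--===--===----=*****
```

The side view puts the hub and nose within about 0.5 mm in x. I'll lower to just below the ribs' top.

```bash
python3 -m handwheel '{"delta_pos":[[0,-0.5,10],[0,-0.5,18],[0,-0.5,22],[0,-0.5,24],[0,-0.5,26],[0,-0.5,27],[0,-0.5,27]],"delta_rot":[[0,0,0],[0,0,0],[0,0,0],[0,0,0],[0,0,0],[0,0,0],[0,0,0]],"gripper":[5,5,5,5,5,5,5]}' 50
python3 -m handwheel '{"delta_pos":[[0,0,1],[0,0,2],[0,0,3],[0,0,4],[0,0,5],[0,0,5]],"delta_rot":[[0,0,0],[0,0,0],[0,0,0],[0,0,0],[0,0,0],[0,0,0]],"gripper":[5,5,5,5,5,5]}' 50
python3 - <<'E'
from h import *
from bench import r
delta(r,(.615,-.045,.1797),np.radians(.6));print(r.get_obs()["moment"])
E
```

```text
clock: 25.88
position: [0.6152, -0.0448, 0.2627]
tcp_rot: [2.208, 2.235, 0.0]
force: [-0.0, -0.2, -1.9]
width: 0.0136
gripper_force: 50.0
clock: 26.62
position: [0.6151, -0.0448, 0.2575]
tcp_rot: [-2.208, -2.235, 0.0]
force: [-0.2, -0.4, -1.4]
width: 0.014
gripper_force: 50.0
t 26.62 grasp [ 0.6151 -0.0448  0.1962] ydir deg 0.7 q7 0.25 z [-2.e-04 -0.e+00 -1.e+00] F [-0.2 -0.4 -1.4] w 0.014
delta mm [-0.2 -0.1 16.5] rot [-0.0002  0.      0.0016]
[-0.07431044  0.05835917  0.02183676]
```

```bash
python3 -m handwheel '{"delta_pos":[[0,0,2],[0,0,4],[0,0,6],[0,0,8],[0,0,8]],"delta_rot":[[0,0,0],[0,0,0],[0,0,0],[0,0,0],[0,0,0]],"gripper":[5,5,5,5,5]}' 50
python3 -m handwheel '{"delta_pos":[[0,0,2],[0,0,4],[0,0,6],[0,0,8],[0,0,9],[0,0,9]],"delta_rot":[[0,0,0],[0,0,0],[0,0,0],[0,0,0],[0,0,0],[0,0,0]],"gripper":[5,5,5,5,5,5]}' 50
python3 - <<'E'
from h import *
from bench import r
delta(r,(.615,-.045,.1797),np.radians(.6));print(r.get_obs()["moment"])
E
```

```text
clock: 27.25
position: [0.615, -0.0448, 0.2494]
tcp_rot: [-2.208, -2.235, 0.0]
force: [-0.5, 0.3, -1.4]
width: 0.0137
gripper_force: 50.0
clock: 28.0
position: [0.6152, -0.0449, 0.2411]
tcp_rot: [2.208, 2.235, 0.001]
force: [-2.9, -0.2, 6.0]
width: 0.014
gripper_force: 50.0
t 28.0 grasp [ 0.6153 -0.0449  0.1798] ydir deg 0.7 q7 0.26 z [ 3.e-04  3.e-04 -1.e+00] F [-2.9 -0.2  6. ] w 0.014
delta mm [-0.1 -0.2  0.1] rot [ 0.0003 -0.0003  0.0014]
[ 5.07853524e-02  7.29687272e-01 -1.66583418e-04]
```

```bash
python3 -m handwheel '{"delta_pos":[[0,0,1],[0,0,1.5],[0,0,2],[0,0,2]],"delta_rot":[[0,0,0],[0,0,0],[0,0,0],[0,0,0]],"gripper":[5,5,5,5]}' 50
python3 - <<'E'
from h import *
from bench import r
delta(r,(.615,-.045,.1797),np.radians(.6));print(r.get_obs()["moment"])
E
```

```text
clock: 28.5
position: [0.6153, -0.0451, 0.2409]
tcp_rot: [-2.208, -2.234, -0.002]
force: [-8.6, 1.0, 19.7]
width: 0.0139
gripper_force: 50.0
t 28.5 grasp [ 0.6153 -0.045   0.1796] ydir deg 0.7 q7 0.27 z [ 7.0e-04  1.3e-03 -1.0e+00] F [-8.6  1.  19.7] w 0.0139
delta mm [ 0.1 -0.3 -0.1] rot [ 0.0008 -0.0013  0.0013]
[0.32686824 2.07344317 0.06927219]
```

```bash
python3 -m handwheel '{"delta_pos":[[0,0,0],[0,0,0],[0,0,0],[0,0,0]],"delta_rot":[[0,0,0],[0,0,0],[0,0,0],[0,0,0]],"gripper":[5,5,5,5]}' 50
python3 -c "
from bench import r
print(r.job_done())"
```

```text
clock: 29.0
position: [0.6153, -0.0451, 0.2409]
tcp_rot: [-2.208, -2.234, -0.002]
force: [-7.7, 1.9, 20.3]
width: 0.0137
gripper_force: 50.0
the job is handed in; nothing more can be done
None
```

I handed the job in at 29 s: both bowls are nested in the machine, and the disc is meshed and held down at about 20 N against its stop with the gripper still on it; no verdict came back.

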